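# Square a prosthetic foot in the bench gauge

### The job

Push the prosthetic foot along the bench into the corner of the foot gauge, so that its straight inner side lies flat along the aluminium fence and the back of its heel is up against the red heel stop. Only push it over the bench: do not lift or tip it, and keep the fingers off the steel adapter on its ankle. Leave the sanding sleeve, the tube clamp and the jar where they stand.

Things in the scene. Friction and masses are not known exactly. Their poses are not given: they have to be found in the camera images.
- foot: Cream prosthetic foot, grey sole down on the bench; loose, rigid, 0.37 to 0.63 kg, slides at about 2 to 5 N. 190 mm long (y), 80 wide (x), sides 28 high; instep and ankle rise to 42 mm. Origin: bench level, middle of that outline. +y to the heel, +x to the inner side, z up. Heel's back (y = +95) is flat for x from -15 to +40; the outer side (x = -40) is straight and upright for y from -65 to +70.
- adapter: Steel adapter fixed on the foot's ankle: a 40 mm disc 5 mm thick with an 18 mm square stub, 20 mm high in all, top 62 mm above the bench. Origin: centre of its underside, at x = 0, y = +50, z = 42 mm of the foot; axes parallel to the foot's. Not to be touched by the fingers.
- gauge: Gauge fixed to the bench: an L of two low bars. Origin: bench level, inner corner of the stop faces. Aluminium fence: face at x = 0 looking to -x, 18 mm thick, 25 high, y -247 to +18. Red heel stop: face at y = 0 looking to -y, 18 thick, 30 high, x -100 to 0. Its +x points away from the robot, give or take 12 degrees. Foot home: axes parallel, foot origin at x = -40, y = -95 mm here.
- foot_heel (a point): Point on the foot at the inner corner of the heel: x = +40, y = +95, z = 14 mm of the foot.
- foot_ball (a point): Point on the foot's inner side near the toes: x = +40, y = -65, z = 14 mm of the foot. The inner side (x = +40) is straight and upright from the heel to y = -80.
- foot_toe (a point): Middle of the flat toe end: x = +7.5, y = -95, z = 14 mm of the foot. The end is flat and upright for x from -10 to +25 mm, 28 mm high; its corners are rounded, radius 15 mm on the inner and 30 mm on the outer side.
- sleeve: Brown abrasive sanding sleeve standing on end beyond the heel stop: a tube 64 mm across, 75 mm high. Origin: centre of its underside. To be left alone.
- clamp: Dark steel tube clamp behind the fence: a ring 42 mm across and 32 mm high with a lug and screw reaching 34 mm from its centre. Origin: centre of the ring's underside. To be left alone.
- jar: Small jar with a blue cap, 48 mm across, 55 mm high, on the robot's side of the heel stop. Origin: centre of its underside. To be left alone.
Things that resemble listed ones, but are neither listed nor needed, are in the scene too. Of the things shaped like the foot, the cream one is meant.

How it is judged:
At the end, for the whole second after the job is handed in: The foot stands flat and at rest on the bench in the gauge's corner: no more than 4 mm between its inner side and the fence, at the heel and at the ball of the foot (parallel within 0.05 rad), and no more than 4 mm between the heel's back and the red heel stop (x of foot_heel in the frame of gauge between -0.004 and 0.004 m and x of foot_ball in the frame of gauge between -0.004 and 0.004 m and y of foot_heel in the frame of gauge between -0.004 and 0.004 m and angle between the y axis of foot and the y axis of gauge, either way round below 0.05 rad and angle between foot's own z axis and vertical below 0.05 rad and height (world z) of foot below 0.004 m and linear speed of foot below 0.01 m/s); the robot touches nothing.
It fails at once if the foot is lifted more than 10 mm off the bench (height (world z) of foot above 0.01 m).
It fails at once if the foot is tipped by more than 0.15 rad (angle between foot's own z axis and vertical above 0.15 rad).
It fails at once if the fingers touch the steel adapter (contact force between the fingers and adapter above 0.5 N).
It fails at once if the sanding sleeve, the tube clamp or the jar is moved more than 10 mm (distance of any of sleeve, clamp, jar from where it was at the start of the episode above 0.01 m).
It also fails if it takes over 58 s, if anything falls off the work surface, if the arm or the gripper's body presses on something with over 40 N, if the wrist force passes 120 N, or if a joint passes its speed limit or range.

### The arm

A 6-joint arm with a two-finger parallel gripper is mounted at the origin on the work surface. World frame = base frame: x ahead of the robot, y to its left, z up, the work surface at z = 0. Lengths are in m, angles in rad, forces in N, time in s.
With the tool pointing down it reaches from about 0.2 to 0.875 m from the base axis. Payload 3.4 kg.
Tool frame: the origin (TCP) lies on the centre line of the jaws, within the pads' length; the fingertips stand nose_length ahead of it and the grasp point (between the pads) lies 8 mm behind it (nose_length is the distance from the TCP to the fingertips, in m); z points along the fingers, y is the line along which they close (so a half turn about z gives the same grasp; the last joint's range is limited). The gripper opens to 94 mm and grips with 3 to 60 N. Pads are 16 mm wide; open, the fingers measure 119 mm over their backs; the gripper's body (75 mm by 177 mm) begins 78 mm behind the grasp point.
Start: joints at [-1.402, 0.276, 1.505, -0, 1.361, -0.121], TCP at [0.164, -0.551, 0.216] pointing down, gripper open.
Joint ranges: [-2.89, 2.89], [-0.75, 2.08], [0.22, 2.7], [-1.18, 4.32], [0.11, 2.71], [-2.7, 2.7]. Speed limits (rad/s): [2.57, 2.57, 3.14, 3.14, 3.14, 3.14].

### API

Orientations are given as a unit quaternion [x, y, z, w].
In Python, from plant import * gives the robot as it stands. The module is installed in compiled form; this text tells all that it offers.
- The arm moves only by the tool servo_tool, never from a script. Its arguments are lists of equal length, an entry for each row: "linear": the shift along the world's x, y, z in mm, a list of three; "yaw": the turn about the world's z in rad; "gripper": the opening, from -1 (shut) to 1 (fully open). A call has 1 to 5 rows; each row shifts and turns the commanded pose from where the row before left it; what a row does not reach is not made up. A row lasts 1/12 s, in which the tool goes at most 41.7 mm and 7.16 degrees, less where a joint would pass 70% of its speed; a pose out of reach is approached as far as the arm can. A call is refused whole if a number of a shift passes 41.7 or a number of a turn 0.125, either way. A call with a gripper value outside its range is refused whole. The fingers move at their own pace and stop on an object; "newtons" is the grip in N (left out, the last holds). Time passes only in rows, so rows that do not move let the fingers close. It gives the time, the measured TCP pose, the force, the opening and the grip force at its end, in the units of the state.
- read_state(): the state, without advancing time (a new reading comes with each control period).
- grab_frame(name): name is "side" or "top"; returns a dict with "pixels" (480x640x3 uint8, red, green, blue), "depth" (480x640 float32, m along the optical axis (not along the pixel's ray), 0 where there is no reading), "intrinsics" (3x3 intrinsics, pixels), "k1" (the pictures are not rectified: a ray, as slopes to the right and down, at radius r is drawn at 1 + k1 r^2 times it, then the intrinsics apply), "origin" and "orientation" of the camera in the world. Camera axes: x right, y up, looking along -z (the intrinsics and any distortion apply to the point x, -y, -z); pixel columns grow to the right and rows downward; lengths in m; the calibration is good to about 2 mm. A picture is of the moment at which its call begins.
- job_done(): hands the job in; it is judged then, once.
The state is a dict: "time": time; "joint_pos": joint angles; "joint_velocities": joint speeds; "tau": joint torques, N m; "ee_pos": TCP position; "ee_rot": TCP orientation; "wrist_force": force on the tool from outside, world axes, zero at the start; "ft_torque": the same for the moment, N m; "finger_gap": finger opening in m; "finger_force": force on a finger pad.
Only numpy, scipy, OpenCV 4.12 (cv2) and the standard library are available. Lean on these libraries where they do the work, as an engineer would, in place of code of your own. Each camera call takes 0.05 s, during which the arm holds its last target. There are 200 camera calls.

## Working session

There is one attempt and no reset: what is moved stays moved. The work goes in short steps, Python scripts to look and compute and a tool call to move; the robot and the scene stay as the last step left them, time stands still between calls to the robot, and variables do not carry over. Pictures are saved under pics/ and viewed, at most 10 in all, crops included, and the job is handed in when it is done.

Besides the shell and the picture viewer there is one more tool, called after "Request:" as name([rows], argument=value, ...), one row to a line, values as JSON. servo_tool: Moves the arm, as the interface text tells. Its arguments: {"type":"object","properties":{"linear":{"type":"array","items":{"type":"array","items":{"type":"number"}}},"yaw":{"type":"array","items":{"type":"number"}},"gripper":{"type":"array","items":{"type":"number"}},"newtons":{"type":"number"}},"required":["linear","yaw","gripper"]}

```bash
mkdir -p pics; cat > h.py <<'E'
from plant import *
import numpy as np, cv2
from scipy.spatial.transform import Rotation as R
def world(f,uv,z):
    K=np.array(f["intrinsics"]);uv=np.atleast_2d(np.array(uv,float))
    p=cv2.undistortPoints(uv.reshape(-1,1,2),K,np.array([f["k1"],0,0,0,0.])).reshape(-1,2)
    d=np.c_[p[:,0],-p[:,1],-np.ones(len(p))]@R.from_quat(f["orientation"]).as_matrix().T
    o=np.array(f["origin"]);return o+d*((z-o[2])/d[:,2])[:,None]
def cloud(f):
    v,u=np.mgrid[0:480,0:640];K=np.array(f["intrinsics"])
    p=cv2.undistortPoints(np.c_[u.ravel(),v.ravel()].astype(float).reshape(-1,1,2),K,np.array([f["k1"],0,0,0,0.])).reshape(-1,2)
    D=f["depth"].ravel()[:,None]
    P=np.c_[p[:,0],-p[:,1],-np.ones(len(p))]*D@R.from_quat(f["orientation"]).as_matrix().T+np.array(f["origin"])
    return P.reshape(480,640,3)
E
python3 - <<'E'
from h import *
for n in("top","side"):
    f=grab_frame(n);cv2.imwrite(f"pics/{n}0.png",f["pixels"][:,:,::-1]);np.savez(f"{n}0.npz",**f)
    print(n,f["origin"],f["orientation"],f["intrinsics"][0],f["k1"])
print(read_state())
E
```

```text
top [ 0.40546258 -0.01272153  1.09103184] [ 0.0777132  -0.0751365  -0.6763587   0.72859733] [536.43359551   0.         310.47204191] -0.1629957967794863
side [0.28584124 0.53882239 0.55687017] [-0.12943276  0.41288206  0.86170735 -0.26502077] [477.90456208   0.         319.20648832] 0.03739063513481818
{'time': 0.1, 'joint_pos': array([-1.40199174e+00,  2.76527969e-01,  1.50596292e+00,  4.22373214e-05,
        1.36067894e+00, -1.20975128e-01]), 'joint_velocities': array([-0.00138386, -0.00083507, -0.00444119,  0.00182219,  0.00156905,
        0.00223748]), 'tau': array([ 1.59155239e-03, -4.05454123e+01, -2.37782031e+01,  7.03344494e-02,
        2.98808073e-02, -4.47046023e-05]), 'ee_pos': array([ 0.16424661, -0.55056045,  0.21571075]), 'ee_rot': array([ 9.89522145e-01,  1.44379023e-01,  1.78776891e-06, -7.88854692e-04]), 'wrist_force': array([-0.36508247, -0.35592301, -0.57672157]), 'ft_torque': array([-0.02500826,  0.05036539,  0.00331867]), 'finger_force': 0.0, 'finger_gap': 0.09361346466379916}
```

View pics/top0.png

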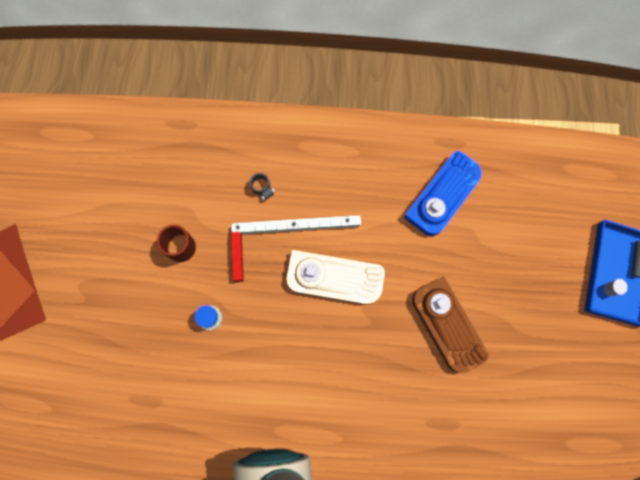

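View pics/side0.png

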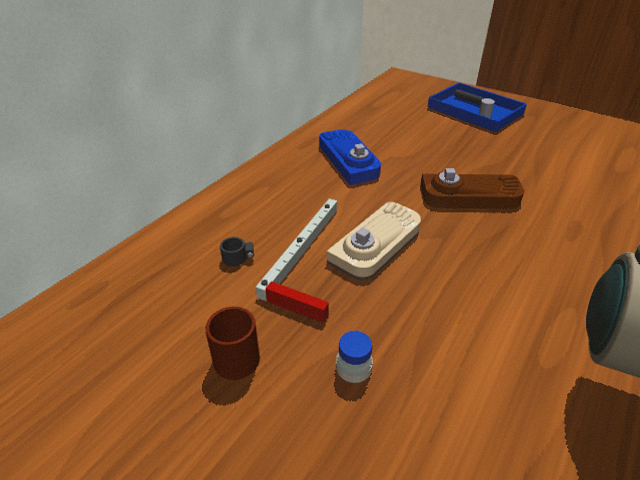

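The top view shows the cream foot, heel left, at about (289–383, 252–302). The fence runs (233,228)–(360,220), the red stop (237,232)–(238,281), and the jar is at (207,318). The side view agrees with this.

```bash
cat >> h.py <<'E'
def rect(m,f,z):
    """min-area rectangle (world mm) of the biggest blob of mask, cast on plane z"""
    c=max(cv2.findContours(m.astype(np.uint8),0,1)[0],key=cv2.contourArea)
    W=world(f,c.reshape(-1,2),z)[:,:2]*1000
    r=cv2.minAreaRect(W.astype(np.float32))
    return W,r
def masks(f):
    p=f["pixels"];hsv=cv2.cvtColor(p,cv2.COLOR_RGB2HSV);h,s,v=[hsv[...,i].astype(int) for i in range(3)]
    win=np.zeros((480,640),bool);win[190:345,220:400]=1
    red=((h<5)|(h>174))&(s>190)&win
    pale=(s<90)&(v>110)&win
    return red,pale
def foot(f):
    red,pale=masks(f);n,l=cv2.connectedComponents(pale.astype(np.uint8))
    return red,pale,n,l
E
python3 - <<'E'
from h import *
f=dict(np.load("top0.npz"));C=cloud(f)*1000
red,pale,n,l=foot(f)
print("bench z",np.median(C[380:400,400:500,2]))
print("red");W,r=rect(red,f,.030);print(r,cv2.boxPoints(r).round(1).tolist(),np.percentile(C[red][:,2],[5,50,95]))
for i in range(1,n):
    m=l==i
    if m.sum()<100: continue
    print(i,m.sum(),np.percentile(C[m][:,2],[5,25,50,75,95]).round(1))
    for z in(.025,.028):
        W,r=rect(m,f,z);print(z,r,cv2.boxPoints(r).round(1).tolist())
v=f["pixels"].copy();v[red]=[0,255,0]
for i in range(1,n): v[l==i]=[(80*i)%255,0,255]
cv2.imwrite("pics/m.png",cv2.resize(v[190:345,180:400],None,fx=3,fy=3)[:,:,::-1])
E
```

```text
bench z 1.3485403587067957
red
((595.4019775390625, 146.3487548828125), (97.75457000732422, 20.14604949951172), 7.859912872314453) [[545.5999755859375, 149.60000610351562], [548.4000244140625, 129.6999969482422], [645.2000122070312, 143.10000610351562], [642.4000244140625, 163.0]] [20.99787987 30.81295866 34.5273634 ]
4 1481 [ 2.7 22.6 25.8 27.6 30. ]
0.025 ((671.7359619140625, 32.650665283203125), (25.047645568847656, 266.3335266113281), 7.9631452560424805) [[640.9000244140625, 162.8000030517578], [677.7999877929688, -101.0], [702.5999755859375, -97.5], [665.7000122070312, 166.3000030517578]]
0.028 ((670.9866333007812, 32.52296447753906), (24.977190017700195, 265.5840148925781), 7.9631500244140625) [[640.2000122070312, 162.3000030517578], [677.0, -100.69999694824219], [701.7999877929688, -97.30000305175781], [665.0, 165.8000030517578]]
5 3856 [25.7 29.6 32.5 37.6 48.6]
0.025 ((567.52783203125, -54.75349426269531), (193.9654998779297, 84.21806335449219), 84.64144134521484) [[516.5, -147.39999389648438], [600.4000244140625, -155.1999969482422], [618.5, 37.900001525878906], [534.7000122070312, 45.70000076293945]]
0.028 ((567.0718383789062, -54.63520050048828), (193.419677734375, 83.98112487792969), 84.64143371582031) [[516.2000122070312, -147.0], [599.7999877929688, -154.8000030517578], [617.9000244140625, 37.70000076293945], [534.2999877929688, 45.599998474121094]]
```

View pics/m.png

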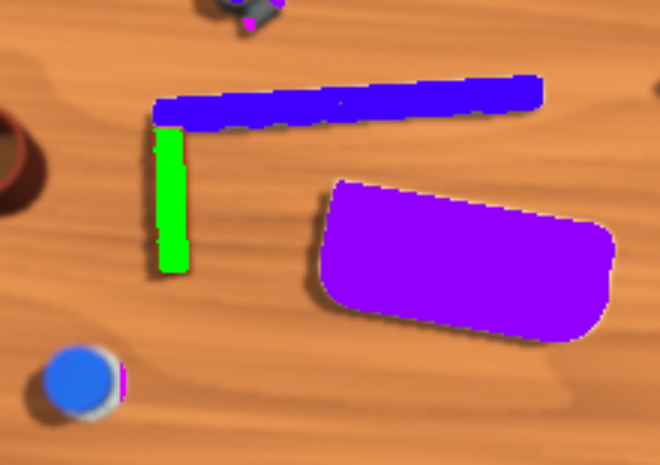

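The first two moves travel above the bench to the outer side of the foot, turning the gripper parallel to the gauge (yaw ≈ 0.138). The plan is to use the open gripper as a flat 119 mm pusher.

Request:
servo_tool([
  [20.6,32.7,0],
  [20.6,32.7,0],
  [20.6,32.7,0],
  [20.6,32.7,0],
  [20.6,32.7,0],
], yaw=[-0.01,-0.01,-0.01,-0.01,-0.01], gripper=[1,1,1,1,1])

```text
time: 0.52
ee_pos: [0.2677, -0.3857, 0.216]
ee_rot: [0.993, 0.119, -0.0, -0.0]
wrist_force: [0.6, -0.2, -0.2]
finger_gap: 0.0939
finger_force: 0.0
```

Request:
servo_tool([
  [20.6,32.7,0],
  [20.6,32.7,0],
  [20.6,32.7,0],
  [20.6,32.7,0],
  [20.6,32.7,0],
], yaw=[-0.01,-0.01,-0.01,-0.01,-0.01], gripper=[1,1,1,1,1])

```text
time: 0.93
ee_pos: [0.3707, -0.2222, 0.2163]
ee_rot: [0.996, 0.094, -0.0, -0.0]
wrist_force: [1.4, -0.3, 0.4]
finger_gap: 0.0939
finger_force: 0.0
```

Request:
servo_tool([
  [20.6,32.7,0],
  [20.6,32.7,0],
  [20.6,32.7,0],
  [0,0,0],
  [0,0,0],
], yaw=[-0.01,-0.01,-0.01,0,0], gripper=[1,1,1,1,1])

```text
time: 1.35
ee_pos: [0.4325, -0.1243, 0.2161]
ee_rot: [0.997, 0.082, -0.0, -0.0]
wrist_force: [-0.6, -0.0, 0.0]
finger_gap: 0.0943
finger_force: 0.0
```

```bash
python3 - <<'E'
import plant; print([n for n in dir(plant) if n[0]!='_'], getattr(plant,'nose_length',None))
from h import *
s=read_state();print(s["time"],s["joint_pos"].round(3))
for n in("side",):
    f=grab_frame(n);C=cloud(f)*1000;cv2.imwrite("pics/s1.png",f["pixels"][:,:,::-1]);np.savez("side1.npz",**f)
    e=s["ee_pos"]*1000;print(e)
    near=(np.hypot(C[...,0]-e[0],C[...,1]-e[1])<75)&(C[...,2]>90)&(f["depth"]>0)
    print(near.sum(),np.percentile(C[near][:,2],[0.5,1,2,5,50]).round(1))
E
```

```text
['MotionError', 'grab_frame', 'job_done', 'nose_length', 'read_state'] 0.011
1.35 [-0.434  0.086  1.75  -0.     1.306  0.972]
[ 432.45015991 -124.26555744  216.14383968]
4857 [209.7 213.2 218.1 230.6 366. ]
```

View pics/s1.png

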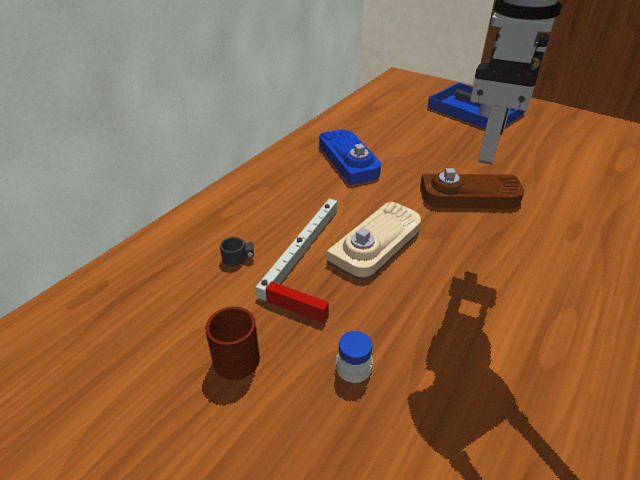

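The side view shows the open gripper clear at (500,130) and the scene undisturbed. Fingertips are 11 mm below the TCP. Next: go to the outer side, descend, then push.

Request:
servo_tool([
  [20,32,0],
  [20.5,31.3,0],
  [0,0,-39],
  [0,0,-39],
  [0,0,-39],
], yaw=[-0.013,-0.013,0,0,0], gripper=[1,1,1,1,1])

```text
time: 1.82
ee_pos: [0.4728, -0.0641, 0.0988]
ee_rot: [0.998, 0.066, 0.001, 0.001]
wrist_force: [1.2, -0.5, -0.0]
finger_gap: 0.0937
finger_force: 0.0
```

Request:
servo_tool([
  [0,0,-35],
  [0,0,-25],
  [0,0,-15],
  [0,0,-7],
  [0,0,0],
], yaw=[0,0,0,0,0], gripper=[1,1,1,1,1])

```text
time: 2.23
ee_pos: [0.471, -0.0639, 0.0161]
ee_rot: [0.998, 0.066, -0.002, -0.0]
wrist_force: [0.2, 0.5, -0.2]
finger_gap: 0.094
finger_force: 0.0
```

Request:
servo_tool([
  [8,1.1,0],
  [8,1.1,0],
  [8,1.1,0],
  [8,1.1,0],
  [0,0,0],
], yaw=[0,0,0,0,0], gripper=[1,1,1,1,1])

```text
time: 2.65
ee_pos: [0.5072, -0.0584, 0.0184]
ee_rot: [0.998, 0.067, 0.001, 0.001]
wrist_force: [0.0, -0.4, 0.6]
finger_gap: 0.0941
finger_force: 0.0
```

Request:
servo_tool([
  [7,1,0],
  [7,1,0],
  [7,1,0],
  [7,1,0],
  [7,1,0],
], yaw=[0,0,0,0,0], gripper=[1,1,1,1,1])

```text
time: 3.07
ee_pos: [0.5401, -0.0533, 0.0175]
ee_rot: [0.998, 0.067, -0.0, 0.0]
wrist_force: [-3.6, -2.5, 2.1]
finger_gap: 0.0939
finger_force: 1.7
```

Request:
servo_tool([
  [7,1,0],
  [7,1,0],
  [7,1,0],
  [7,1,0],
  [0,0,0],
], yaw=[0,0,0,0,0], gripper=[1,1,1,1,1])

```text
time: 3.48
ee_pos: [0.5691, -0.0486, 0.0174]
ee_rot: [0.998, 0.067, 0.0, -0.0]
wrist_force: [-0.8, 1.2, 0.9]
finger_gap: 0.0934
finger_force: 0.5
```

```bash
python3 - <<'E'
from h import *
f=grab_frame("top");cv2.imwrite("pics/t2.png",f["pixels"][:,:,::-1]);print(read_state()["joint_pos"].round(2))
E
```

```text
[-0.21  0.45  1.79  0.    0.9   1.23]
```

View pics/t2.png

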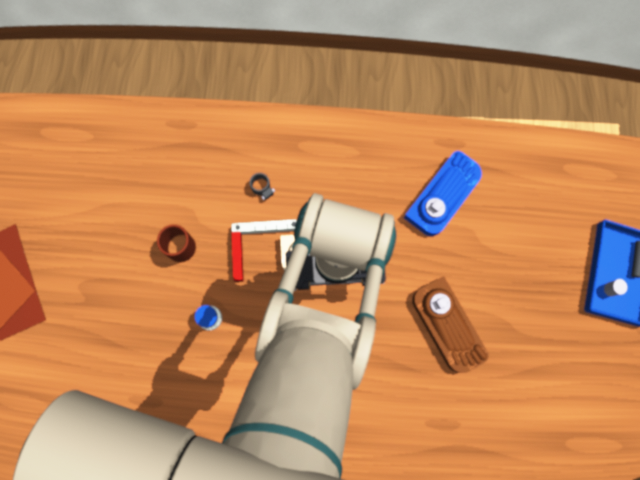

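Foot is square to the gripper, heel edge at about (281,240). I'll push it a further 14 mm, back off, rise and swing to the toe.

Request:
servo_tool([
  [5,0.7,0],
  [5,0.7,0],
  [4,0.6,0],
  [0,0,0],
  [-20,-3,0],
], yaw=[0,0,0,0,0], gripper=[1,1,1,1,1])

```text
time: 3.95
ee_pos: [0.567, -0.0505, 0.0179]
ee_rot: [0.998, 0.067, 0.004, 0.001]
wrist_force: [-0.1, -0.1, -0.2]
finger_gap: 0.094
finger_force: 0.0
```

Request:
servo_tool([
  [-8,-1,0],
  [0,0,35],
  [0,0,35],
  [0,0,35],
  [0,-25,10],
], yaw=[0,0,0,0.12,0.12], gripper=[1,1,1,0,-0.5])

```text
time: 4.37
ee_pos: [0.5575, -0.074, 0.1382]
ee_rot: [0.982, 0.19, 0.006, 0.001]
wrist_force: [1.6, 0.3, 0.4]
finger_gap: 0.0837
finger_force: 0.0
```

Request:
servo_tool([
  [0,-30,0],
  [0,-30,0],
  [20,-30,0],
  [20,-30,0],
  [20,0,0],
], yaw=[0.12,0.12,0.12,0.12,0.12], gripper=[-0.8,-0.8,-0.8,-0.8,-0.8])

```text
time: 4.78
ee_pos: [0.6156, -0.2025, 0.133]
ee_rot: [0.883, 0.468, 0.001, 0.003]
wrist_force: [0.3, 0.3, 0.5]
finger_gap: 0.0505
finger_force: 0.0
```

Request:
servo_tool([
  [20,0,0],
  [0,0,0],
  [0,0,0],
  [0,0,0],
  [0,0,0],
], yaw=[0.12,0.12,0.12,0.12,0.12], gripper=[-0.8,-0.8,-0.8,-0.8,-0.8])

```text
time: 5.2
ee_pos: [0.6348, -0.1965, 0.1325]
ee_rot: [0.704, 0.71, 0.001, 0.001]
wrist_force: [0.5, 0.1, -0.1]
finger_gap: 0.0174
finger_force: 0.0
```

```bash
cat >> h.py <<'E'
def ig(p): # gauge frame (mm) from world mm
    a=.138;d=np.atleast_2d(p)-[650.1,145.7];return d@np.array([[np.cos(a),-np.sin(a)],[np.sin(a),np.cos(a)]])
def look(name):
    f=grab_frame("top");cv2.imwrite(f"pics/{name}.png",f["pixels"][:,:,::-1]);np.savez(name+".npz",**f)
    s=read_state();print(s["time"],s["joint_pos"].round(2),s["ee_pos"].round(4),"TCP gauge",ig(s["ee_pos"][:2]*1000).round(1),s["ee_rot"].round(3),s["finger_gap"],s["wrist_force"])
    return f
E
python3 - <<'E'
from h import *
f=look("t3")
cv2.imwrite("pics/t3c.png",cv2.resize(f["pixels"][190:345,200:420],None,fx=3,fy=3)[:,:,::-1])
E
```

```text
5.25 [-0.41  0.46  1.43  0.    1.25 -0.42] [ 0.6346 -0.1965  0.1325] TCP gauge [[ -62.4 -336.8]] [0.703 0.711 0.001 0.001] 0.013625753090878557 [-0.02312649  0.57524794  0.66161373]
```

View pics/t3c.png

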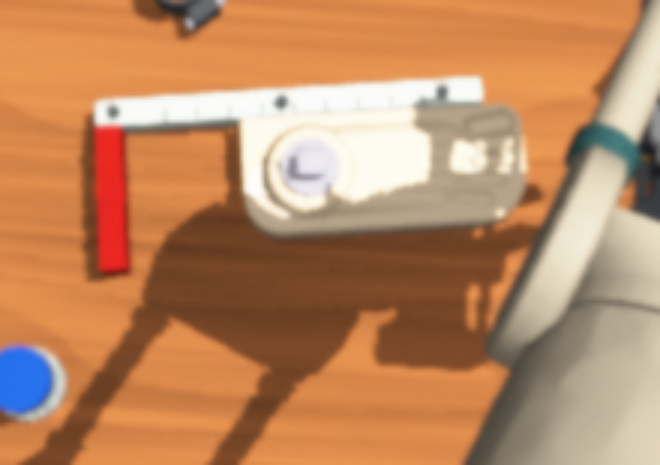

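```bash
python3 - <<'E'
from h import *
f=dict(np.load("t3.npz"));cr=lambda L:[(u/3+200-.33,v/3+190-.33) for u,v in L]
P=cr([(241,118),(247,190),(525,150),(280,237),(480,222),(300,117),(480,103)])
print(ig(world(f,P,.028)[:,:2]*1000).round(1))
print("stop",ig(world(f,cr([(123,130),(129,268)]),.03)[:,:2]*1000).round(1))
E
```

```text
[[  -2.7  -82.4]
 [ -52.8  -83.9]
 [ -37.1 -273.5]
 [ -86.2 -104.2]
 [ -84.6 -238.7]
 [  -4.6 -122.5]
 [  -2.5 -245.6]]
stop [[  -6.5   -2. ]
 [-101.2   -2.5]]
```

Foot lies along the fence, heel about 82 mm short of the stop. Now come down behind the toe and push along the fence direction.

Request:
servo_tool([
  [10,20,0],
  [10.7,20.2,0],
  [0,0,-38],
  [0,0,-38],
  [0,0,-25],
], yaw=[0.065,0.062,0,0,0], gripper=[-0.8,-0.8,-0.8,-0.8,-0.8])

```text
time: 5.67
ee_pos: [0.6541, -0.1552, 0.0291]
ee_rot: [0.66, 0.751, 0.0, -0.0]
wrist_force: [-1.0, 0.2, 0.4]
finger_gap: 0.0094
finger_force: 0.0
```

Request:
servo_tool([
  [0,0,-14],
  [0,0,0],
  [0,0,0],
  [0,0,0],
  [0,0,0],
], yaw=[0,0,0,0,0], gripper=[-0.8,-0.8,-0.8,-0.8,-0.8])

```text
time: 6.08
ee_pos: [0.6559, -0.1566, 0.0195]
ee_rot: [0.66, 0.751, 0.001, 0.002]
wrist_force: [-1.0, 0.2, 0.5]
finger_gap: 0.0097
finger_force: 0.0
```

```bash
python3 - <<'E'
from h import *
f=look("t4")
E
```

```text
6.1333 [-0.34  0.57  1.54  0.    1.03 -0.47] [ 0.6557 -0.1566  0.0194] TCP gauge [[ -36.  -300.2]] [0.66  0.751 0.001 0.002] 0.009379490037836734 [0.26522789 0.61628538 0.23117808]
```

Request:
servo_tool([
  [-1,7,-2],
  [-1,7,0],
  [-1,7,0],
  [-1,7,0],
  [-1,7,0],
], yaw=[0,0,0,0,0], gripper=[-0.8,-0.8,-0.8,-0.8,-0.8])

```text
time: 6.55
ee_pos: [0.6499, -0.1212, 0.0161]
ee_rot: [0.659, 0.752, -0.0, 0.001]
wrist_force: [0.7, -4.3, 1.4]
finger_gap: 0.0092
finger_force: 2.0
```

Request:
servo_tool([
  [-1,7,0],
  [-1,7,0],
  [-1,7,0],
  [-1,7,0],
  [-1,7,0],
], yaw=[0,0,0,0,0], gripper=[-0.8,-0.8,-0.8,-0.8,-0.8])

```text
time: 6.97
ee_pos: [0.6449, -0.086, 0.0161]
ee_rot: [0.66, 0.752, 0.0, 0.001]
wrist_force: [1.1, -5.3, 3.9]
finger_gap: 0.0097
finger_force: 2.7
```

Request:
servo_tool([
  [-1,7,0],
  [-1,7,0],
  [0,0,0],
  [0,0,0],
], yaw=[0,0,0,0], gripper=[-0.8,-0.8,-0.8,-0.8])

```text
time: 7.3
ee_pos: [0.6416, -0.0703, 0.0152]
ee_rot: [0.66, 0.752, 0.0, -0.001]
wrist_force: [-0.7, 0.6, -0.6]
finger_gap: 0.0099
finger_force: 0.0
```

```bash
python3 - <<'E'
from h import *
f=look("t5")
cv2.imwrite("pics/t5c.png",cv2.resize(f["pixels"][190:345,200:420],None,fx=3,fy=3)[:,:,::-1])
E
```

```text
7.35 [-0.22  0.54  1.61  0.    0.99 -0.35] [ 0.6413 -0.0706  0.0149] TCP gauge [[ -38.5 -213. ]] [ 0.66   0.751  0.    -0.001] 0.009487727423067147 [-0.02757513  0.25267552 -0.23009904]
```

View pics/t5c.png

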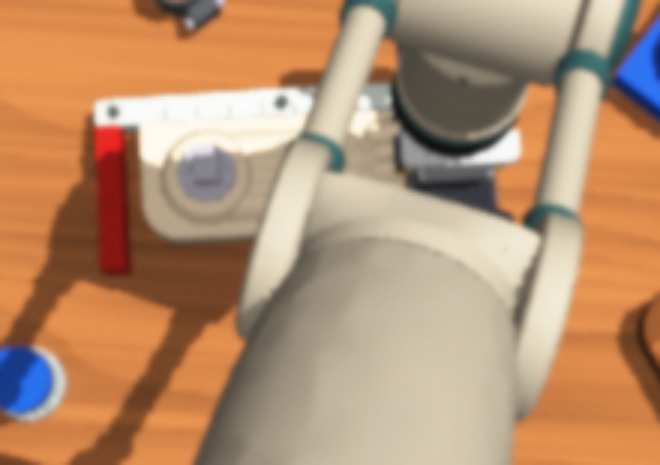

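Heel edge at crop (140,180), stop face at about 127: roughly 13 mm remains. I'll push on gently until the force rises.

Request:
servo_tool([
  [-0.6,5,1],
  [-0.6,5,0],
  [-0.3,2,0],
  [-0.3,2,0],
  [0,0,0],
], yaw=[0,0,0,0,0], gripper=[-0.8,-0.8,-0.8,-0.8,-0.8])

```text
time: 7.77
ee_pos: [0.6402, -0.0576, 0.0163]
ee_rot: [0.66, 0.752, -0.0, -0.0]
wrist_force: [-0.4, -0.4, -0.8]
finger_gap: 0.0095
finger_force: 0.7
```

Request:
servo_tool([
  [-0.2,1.5,0],
  [-0.2,1.5,0],
  [0,0,0],
], yaw=[0,0,0], gripper=[-0.8,-0.8,-0.8])

```text
time: 8.02
ee_pos: [0.6411, -0.0574, 0.0167]
ee_rot: [0.659, 0.752, -0.001, 0.002]
wrist_force: [1.7, -6.8, -1.9]
finger_gap: 0.0097
finger_force: 3.7
```

Request:
servo_tool([
  [-0.2,1.5,0],
  [-0.2,1.5,0],
  [-0.2,1.5,0],
  [0,0,0],
  [0,0,0],
], yaw=[0,0,0,0,0], gripper=[-0.8,-0.8,-0.8,-0.8,-0.8])

```text
time: 8.43
ee_pos: [0.6415, -0.0572, 0.0172]
ee_rot: [0.659, 0.753, -0.003, 0.005]
wrist_force: [1.3, -16.7, -3.2]
finger_gap: 0.0095
finger_force: 8.4
```

Firm contact with the stop. Back off, rise, turn back and seat the inner side with a two-finger side push.

Request:
servo_tool([
  [3.4,-25,0],
  [0,0,35],
  [0,0,35],
  [0,0,40],
  [0,0,5],
], yaw=[0,0,0,-0.12,-0.12], gripper=[-0.8,-0.8,-0.8,0,1])

```text
time: 8.85
ee_pos: [0.647, -0.0758, 0.1393]
ee_rot: [0.747, 0.665, 0.004, 0.005]
wrist_force: [1.0, 0.1, 0.5]
finger_gap: 0.0192
finger_force: 0.0
```

Request:
servo_tool([
  [-20,0,0],
  [-20,20,0],
  [-20,20,0],
  [-20,20,0],
  [-15,20,0],
], yaw=[-0.12,-0.12,-0.12,-0.12,-0.12], gripper=[1,1,1,1,1])

```text
time: 9.27
ee_pos: [0.5458, 0.006, 0.1317]
ee_rot: [0.91, 0.414, -0.0, -0.001]
wrist_force: [0.4, -0.5, 0.1]
finger_gap: 0.0527
finger_force: 0.0
```

Request:
servo_tool([
  [0,20,0],
  [0,13,0],
  [0,0,0],
  [0,0,0],
  [0,0,0],
], yaw=[-0.12,-0.12,-0.12,-0.12,-0.12], gripper=[1,1,1,1,1])

```text
time: 9.68
ee_pos: [0.5475, 0.0388, 0.1318]
ee_rot: [0.992, 0.127, 0.0, -0.001]
wrist_force: [-0.3, -0.1, 0.2]
finger_gap: 0.0857
finger_force: 0.0
```

Request:
servo_tool([
  [0,0,0],
  [0,0,0],
], yaw=[-0.01,0], gripper=[1,1])

```text
time: 9.85
ee_pos: [0.5477, 0.038, 0.1317]
ee_rot: [0.992, 0.126, 0.0, -0.0]
wrist_force: [-0.5, -0.6, 1.3]
finger_gap: 0.0936
finger_force: 0.0
```

```bash
python3 - <<'E'
from h import *
f=look("t6")
cv2.imwrite("pics/t6c.png",cv2.resize(f["pixels"][190:345,200:420],None,fx=3,fy=3)[:,:,::-1])
E
```

```text
9.9 [-0.06  0.3   1.69  0.    1.15  1.26] [0.5478 0.0378 0.1316] TCP gauge [[-116.2  -92.7]] [ 0.992  0.126  0.    -0.   ] 0.09405012771251008 [-0.78311776 -0.25255236  0.238795  ]
```

View pics/t6c.png

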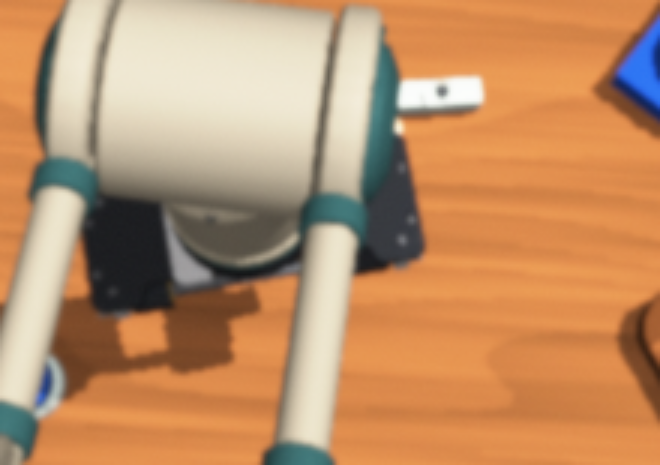

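The arm hides the foot here; gripper is at gauge (-116,-93) with yaw 0.115 too large. Correct the yaw, descend, push.

Request:
servo_tool([
  [0.7,-5,0],
  [0,0,-35],
  [0,0,-35],
  [0,0,-30],
  [0,0,-14],
], yaw=[-0.115,0,0,0,0], gripper=[1,1,1,1,1])

```text
time: 10.32
ee_pos: [0.5459, 0.0326, 0.0142]
ee_rot: [0.998, 0.069, -0.003, -0.001]
wrist_force: [-1.3, 0.4, -0.2]
finger_gap: 0.0939
finger_force: 0.0
```

Request:
servo_tool([
  [0,0,0],
  [7,1,0],
  [7,1,0],
  [6,0.8,0],
  [0,0,0],
], yaw=[0,0,0,0,0], gripper=[1,1,1,1,1])

```text
time: 10.73
ee_pos: [0.5719, 0.0353, 0.0191]
ee_rot: [0.998, 0.068, 0.002, 0.0]
wrist_force: [-0.9, 0.1, -0.7]
finger_gap: 0.0941
finger_force: 0.0
```

Request:
servo_tool([
  [2,0.3,0],
  [2,0.3,0],
  [2,0.3,0],
  [0,0,0],
], yaw=[0,0,0,0], gripper=[1,1,1,1])

```text
time: 11.07
ee_pos: [0.5726, 0.036, 0.0175]
ee_rot: [0.998, 0.068, -0.002, 0.0]
wrist_force: [-5.0, -1.0, 3.4]
finger_gap: 0.0939
finger_force: 2.3
```

Request:
servo_tool([
  [2,0.3,0],
  [2,0.3,0],
  [0,0,0],
], yaw=[0,0,0], gripper=[1,1,1])

```text
time: 11.32
ee_pos: [0.5727, 0.0361, 0.0171]
ee_rot: [0.998, 0.068, -0.006, 0.0]
wrist_force: [-11.8, -2.9, 9.4]
finger_gap: 0.0938
finger_force: 5.6
```

Firm contact: no motion from 5 to 12 N. Back off, rise, clear the view and measure.

Request:
servo_tool([
  [-10,-1.4,0],
  [-20,-2.8,0],
  [-10,-1,30],
  [0,0,40],
  [0,-20,30],
], yaw=[0,0,0,0,0], gripper=[1,1,1,1,1])

```text
time: 11.73
ee_pos: [0.5387, 0.0138, 0.1194]
ee_rot: [0.998, 0.069, 0.001, -0.001]
wrist_force: [1.4, 1.1, -0.1]
finger_gap: 0.094
finger_force: 0.0
```

Request:
servo_tool([
  [-20,-36,0],
  [-20,-36,0],
  [-20,-36,0],
  [-20,-36,0],
  [-20,-36,0],
], yaw=[0,0,0,0,0], gripper=[1,1,1,1,1])

```text
time: 12.15
ee_pos: [0.4384, -0.17, 0.118]
ee_rot: [0.998, 0.068, 0.002, 0.001]
wrist_force: [1.0, -0.9, -0.2]
finger_gap: 0.0943
finger_force: 0.0
```

Request:
servo_tool([
  [-10,-36,0],
  [-10,-36,0],
  [-10,-36,0],
  [0,0,0],
  [0,0,0],
], yaw=[0,0,0,0,0], gripper=[1,1,1,1,1])

```text
time: 12.57
ee_pos: [0.4087, -0.2785, 0.1176]
ee_rot: [0.998, 0.066, 0.001, 0.001]
wrist_force: [0.2, 1.1, -0.3]
finger_gap: 0.094
finger_force: 0.0
```

```bash
python3 - <<'E'
from h import *
f=look("t7")
g=grab_frame("side");np.savez("s7.npz",**g)
a=cv2.resize(f["pixels"][205:290,220:350],None,fx=6,fy=6,interpolation=cv2.INTER_CUBIC)[:590]
cv2.imwrite("pics/t7c.png",a[:,:,::-1])
b=g["pixels"][180:340,230:430];cv2.imwrite("pics/s7c.png",cv2.resize(b,None,fx=3.7,fy=3.7,interpolation=cv2.INTER_CUBIC)[:,:,::-1])
E
```

```text
12.6167 [-0.74  0.23  1.83  0.    1.08  0.7 ] [ 0.4087 -0.2768  0.1174] TCP gauge [[-297.2 -385.3]] [ 0.998  0.067  0.001 -0.   ] 0.09423413506538521 [0.59155352 0.35349787 0.5915606 ]
```

View pics/t7c.png

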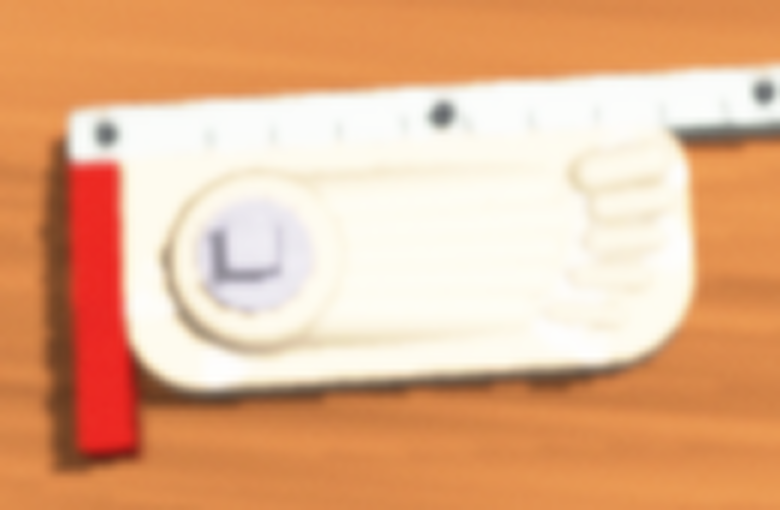

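View pics/s7c.png

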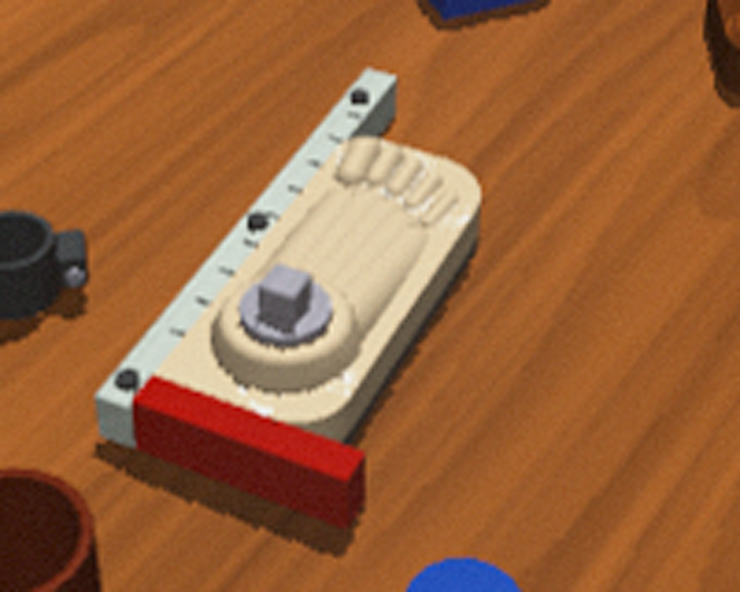

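Both views show the foot flush, with no gap along the fence (top crop, row about 155–130) or at the stop (column about 122), and the gripper is clear. Handing in.

```bash
python3 -c "
from plant import *
print(job_done())"
```

```text
the job is handed in; nothing more can be done
None
```

I pushed the foot into the gauge corner and handed the job in at about 12.6 s. The last pictures show no gap at the fence or the heel stop, and the gripper was clear; no verdict came back.

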